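# Slide the spoon hanger into the counter rail until its catch drops in

### The job

Lift the measuring-spoon hanger off its wooden stand, carry it nose first to the open end of the raised metal rail, and slide its foot along inside the rail until the spring pin of the clamp on the rail rides over the hump and drops into the notch behind it; then let go. Feel your way: do not press the hanger against the rail, clamp or pin with more than about 25 N (2.5 kg), and leave the bowl, mixer, shaker and wooden spoon where they are.

Things in the scene. Friction and masses are not known exactly. Their poses are not given: they have to be found in the camera images.
- rail: Fixed aluminium C-rail, slot upward, on 2 posts over a beech base 210 x 70 x 12 mm. Origin on the counter under the middle of its open end; x points inward along the rail, z up. 240 mm long, far end closed, 31 mm wide outside. A steel clamp 18 mm long bridges it with a vertical spring pin 105 to 165 mm inward of the mouth: this place is NOT measured and varies; feel for it.
- rail_mouth (a point): Middle of the open end, on the channel floor, 130 mm above the counter; axes as the rail. Channel inside 25 mm wide, 9 mm high under the lips; slot between lips 11 mm wide; lips' top 12 mm above the floor. Flared mouth: side walls open outward and a floor flap slopes down to 8 mm below the floor, all within 13 mm outside the end, 44 mm wide overall.
- plunger (a joint): Lift (m) of the clamp's 8 mm round-ended spring pin over the slot: 0 = down (tip 10 mm above channel floor), 0.012 on the hanger's hump, about 0.005 in its notch (seated). Spring 2 to 4 N down; pushing the ramp under it takes 3 to 9 N; past the hump it drops and meets the notch's solid rear wall. Clamp is screwed fast, 41 mm wide, underside 29 and knob top 62 to 74 mm above channel floor.
- hanger: Spoon hanger, about 160 g. Origin under its foot, x towards the nose, y towards the spoons, z up. Steel foot 22 mm wide, 6 thick, x = -50 to +54 (round nose). 8 mm wide ridge on it: ramp from z 8 at x 54 to z 22 at x 27; hump x 24 to 27, sloping down to x 19; notch floor z 15, x 10 to 19; rear wall at x 10 up to z 24. Wire at z 26, x -32 goes to y +48; rigid spoons hang there to z -80 mm.
- hanger_grip (a point): Centre of the hanger's wooden grip block, 28 mm (hanger x) by 14 mm (hanger y, the way to grip it) by 48 mm high; 60 mm above the foot's underside, at hanger x = -32 mm, on an 8 mm thick neck. Axes as the hanger.
- hanger_nose (a point): Tip of the hanger's round nose, at the underside of the foot (hanger x = +54 mm). Axes as the hanger.
- stand: Fixed beech stand where the hanger is parked, its foot lying in a 5 mm deep groove: lift straight up. Origin on the counter under the centre, x along the groove, z up. Block 130 by 36 mm, groove floor 100 mm and edges 105 mm above the counter; base board 150 by 80 mm, 12 mm thick.
- bowl: White enamel bowl, 150 mm across, 65 mm high; origin under its centre. Leave alone.
- mixer: Orange hand mixer on its flat base: body 170 x 75 mm, beaters out to x = +207 mm, handle top 127 mm high; origin under the body's centre. Leave alone.
- shaker: Glass salt shaker with steel twist cap, 44 mm across, 85 mm high; origin under its centre. Leave alone.
- woodspoon: Beechwood spoon, 240 mm long, lying flat; origin at the underside. Leave alone.
Not all that is in view belongs to the job. Leave any green, red or turquoise look-alike of the hanger alone.

How it is judged:
By the outcome, as a careful person would: the job done as asked, in the order asked, and still so for the second after the job is handed in, with the robot touching nothing.
It also fails if it takes over 70 s, if anything falls off the work surface, if the arm or the gripper's body presses on something with over 40 N, if the wrist force passes 120 N, or if a joint passes its speed limit or range.

### The arm

A 6-joint arm with a two-finger parallel gripper is mounted at the origin on the work surface. World frame = base frame: x ahead of the robot, y to its left, z up, the work surface at z = 0. Lengths are in m, angles in rad, forces in N, time in s.
With the tool pointing down it reaches from about 0.275 to 0.875 m from the base axis. Payload 12.5 kg.
Tool frame: the origin (TCP) lies on the centre line of the jaws, within the pads' length; the fingertips stand r.finger_overhang ahead of it and the grasp point (between the pads) lies 3 mm ahead of it (r.finger_overhang is the distance from the TCP to the fingertips, in m); z points along the fingers, y is the direction in which the jaws open and shut (so a half turn about z gives the same grasp; the last joint's range is limited). The gripper opens to 85 mm and grips with 20 to 120 N. Pads are 22 mm wide; open, the fingers measure 114 mm over their backs; the gripper's body (76 mm by 85 mm) begins 54 mm behind the grasp point. The pads swing forward as they close: fully open they stand 13 mm farther back than shut.
Start: joints at [-1.4, 0.351, 1.652, -0, 1.139, -0.085], TCP at [0.139, -0.532, 0.253] pointing down, gripper open.
Joint ranges: [-2.75, 2.75], [-0.79, 2.1], [0.01, 2.65], [-1.57, 4.71], [0.07, 3.14], [-2.87, 2.87]. Speed limits (rad/s): [2.22, 2.22, 2.79, 3.14, 3.14, 3.14].

### API

Orientations are given as a unit quaternion [x, y, z, w].
In Python, from cell import r, optics gives the robot as it stands. The module is installed in compiled form; this text tells all that it offers. Calls block until the motion is done:
- r.move_to(position, orientation): joint-space move of the TCP to a pose.
- r.move_linear(position, rot=None, vel=0.15): straight line of the TCP; rot=None keeps the orientation; vel is the mean speed in m/s.
- r.set_joints(angles): joint-space move.
- r.set_gripper(opening, squeeze=None): opening from 0.0 (shut) to 1.0 (fully open); squeeze is the grip in N (None keeps the last); returns when the fingers have stopped.
- r.sleep(seconds).
- r.inverse_kinematics(position, orientation): joint angles nearest the present ones, or None.
- optics.get_image(name): name is "scene" or "top" or "wrist"; returns a dict with "pixels" (420x560x3 uint8, red, green, blue), "depth" (420x560 float32, m along the optical axis (not along the pixel's ray), 0 where there is no reading), "fx", "fy", "cx", "cy" (pixels), "D" ([k1, k2, p1, p2, k3] as OpenCV has them; the pictures are not rectified), "camera_from_world" (4x4, takes a point from world to camera coordinates); the wrist camera has in their place "mount" (4x4, takes a point from camera to tool coordinates, whose origin is the TCP and whose axes are the flange's). Camera axes: x right, y down, z forward; pixel columns grow to the right and rows downward; lengths in m; the calibration is good to about 2 mm. A picture is of the moment at which its call begins: read the wrist's pose just before it.
A pose or a line that the arm cannot do raises r.PlanningError and nothing moves.
- r.hand_in(): hands the job in, once; it reports no verdict.
Readings, each from a call of its own:
- r.current_t(): time.
- r.current_q(): joint angles.
- r.current_qvel(): joint speeds.
- r.current_effort(): joint torques, N m.
- r.current_tool_pos(): TCP position.
- r.current_ee_rot(): TCP orientation.
- r.current_contact_force(): force on the tool from outside, world axes, zero at the start.
- r.current_torque(): the same for the moment, N m.
- r.current_opening(): opening from 0.0 (shut) to 1.0 (fully open).
Only numpy, scipy, OpenCV 4.12 (cv2) and the standard library are available. Lean on these libraries where they do the work, as an engineer would, in place of code of your own. Each camera call takes 0.05 s, during which the arm holds its last target.

## Working session

There is one attempt and no reset: what is moved stays moved. The work goes in short steps, each a Python script; the robot and the scene stay as the last script left them, time stands still between calls to the robot, and variables do not carry over. Pictures are saved under pics/ and viewed, and the job is handed in when it is done.

```bash
mkdir -p pics; cat > h.py <<'E'
import numpy as np, cv2
from cell import r, optics
def save(n,im): cv2.imwrite(f'pics/{n}.png', im['pixels'][:,:,::-1])
def load(n): return np.load(f'{n}.npy',allow_pickle=True).item()
E
python3 - <<'E'
from h import *
for n in ['scene','top','wrist']:
    im=optics.get_image(n); save(n+'0',im); np.save(n+'0.npy',im,allow_pickle=True)
    print(n,im['fx'],im['cx'],im['cy'],im['D'])
print(r.current_t(),r.finger_overhang,r.current_ee_rot())
E
```

```text
scene 484.99425961991 280.34490382425207 211.81455612071304 [0.01005185 0.         0.         0.         0.        ]
top 461.2830010930791 276.37258977178766 209.0014590412903 [-0.13713269  0.          0.          0.          0.        ]
wrist 289.0499671664716 273.59286500504936 211.00220996765742 [-0.04175227  0.          0.          0.          0.        ]
0.15 0.022 [ 9.91828988e-01  1.27573805e-01 -2.57699216e-05 -4.26608576e-04]
```

View pics/scene0.png

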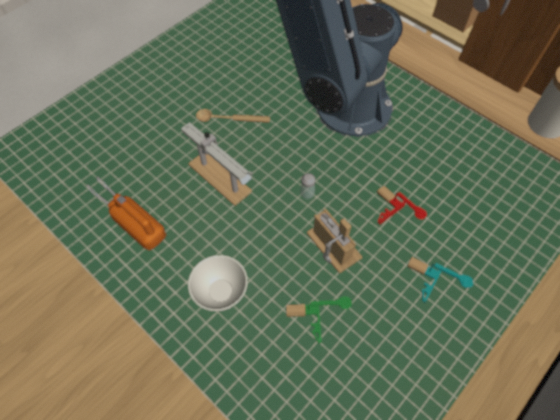

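View pics/top0.png

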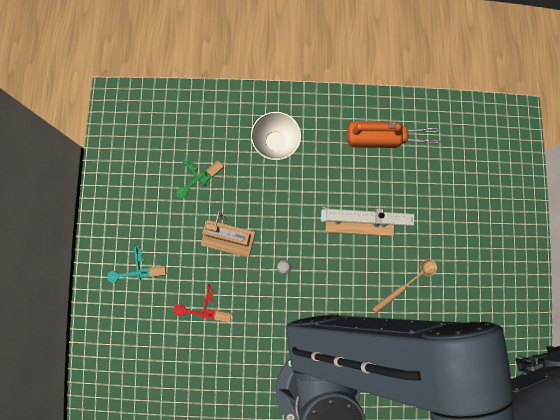

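View pics/wrist0.png

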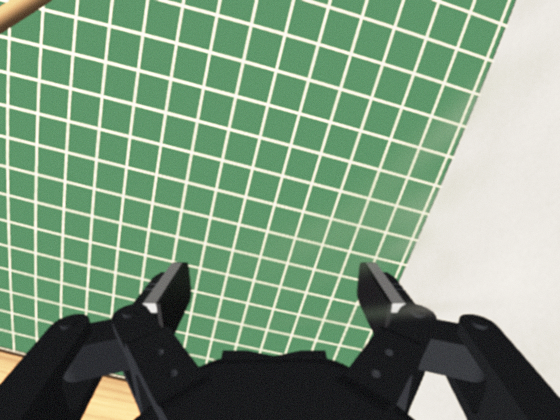

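```bash
cat >> h.py <<'E'
def ray(im,u,v,T=None):
    K=np.array([[im['fx'],0,im['cx']],[0,im['fy'],im['cy']],[0,0,1]])
    p=cv2.undistortPoints(np.array([[[u,v]]],float),K,np.array(im['D'],float))[0,0]
    T=np.linalg.inv(im['camera_from_world']) if T is None else T
    return T[:3,3], T[:3,:3]@np.array([p[0],p[1],1.])
def onz(im,u,v,z,T=None):
    o,d=ray(im,u,v,T); return o+d*(z-o[2])/d[2]
def dep(im,u,v,T=None):
    o,d=ray(im,u,v,T); return o+d*im['depth'][int(round(v)),int(round(u))]
E
python3 - <<'E'
from h import *
im=load('top0');p=im['pixels'][:,:,::-1]
a=cv2.resize(p[200:265,190:270],None,fx=9,fy=9,interpolation=cv2.INTER_CUBIC);cv2.imwrite('pics/ta.png',a)
a=cv2.resize(p[195:245,310:425],None,fx=6.9,fy=6.9,interpolation=cv2.INTER_CUBIC);cv2.imwrite('pics/tb.png',a)
s=load('scene0');p=s['pixels'][:,:,::-1]
a=cv2.resize(p[200:275,300:370],None,fx=8,fy=8,interpolation=cv2.INTER_CUBIC);cv2.imwrite('pics/sa.png',a)
a=cv2.resize(p[110:205,175:260],None,fx=6.3,fy=6.3,interpolation=cv2.INTER_CUBIC);cv2.imwrite('pics/sb.png',a)
for u,v in [(228,237),(324,215),(330,215),(365,217),(412,219),(381,216),(355,230),(275,135),(283,267)]: print(u,v,dep(im,u,v).round(3))
E
```

```text
228 237 [0.435 0.271 0.098]
324 215 [0.501 0.007 0.131]
330 215 [ 0.501 -0.01   0.133]
365 217 [ 0.499 -0.108  0.128]
412 219 [ 0.496 -0.239  0.139]
381 216 [ 0.494 -0.138  0.19 ]
355 230 [ 0.474 -0.103  0.01 ]
275 135 [ 0.766  0.147 -0.002]
283 267 [0.356 0.115 0.084]
```

View pics/ta.png

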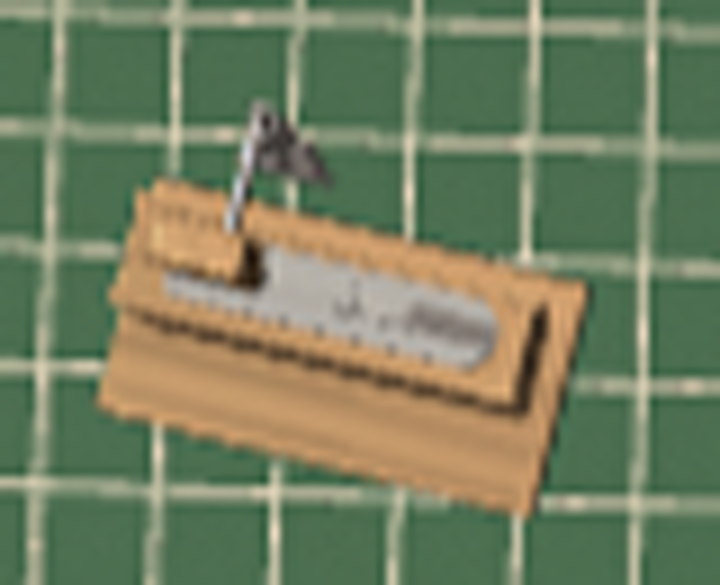

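View pics/tb.png

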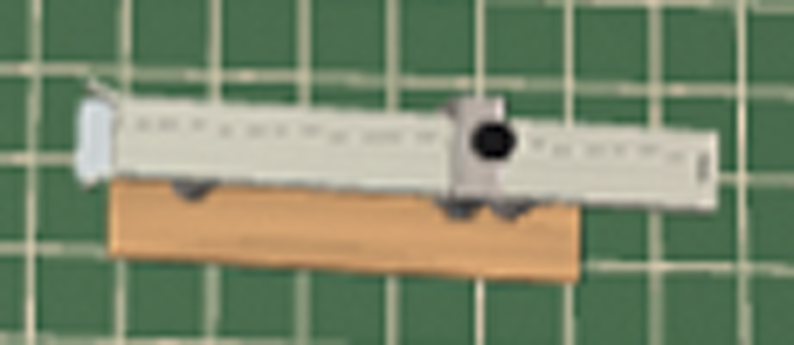

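View pics/sa.png

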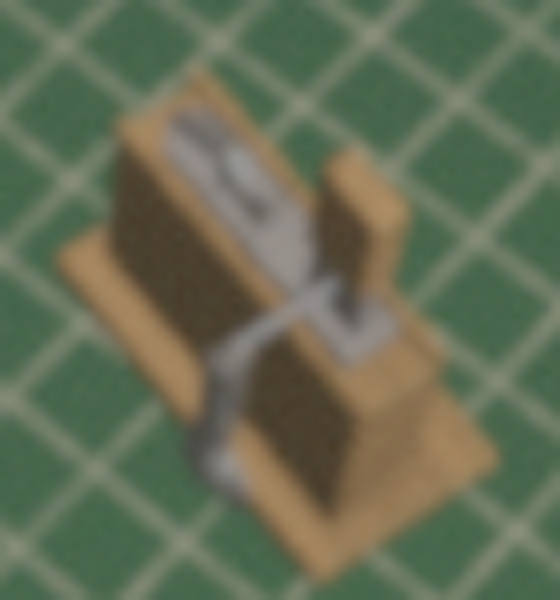

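View pics/sb.png

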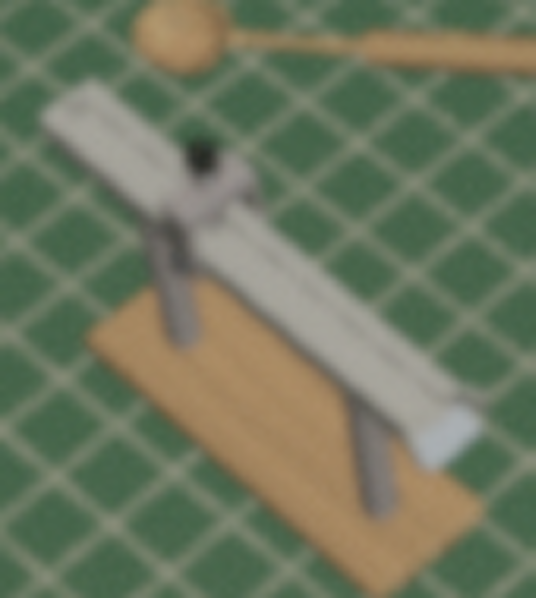

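```bash
python3 - <<'E'
from h import *
im=load('top0');p=im['pixels'];hsv=cv2.cvtColor(p,cv2.COLOR_RGB2HSV)
# rail: low saturation, not green
m=((hsv[:,:,1]<60)&(hsv[:,:,2]>120)).astype(np.uint8); 
def crop(m,a,b,c,d):
    o=np.zeros_like(m);o[b:d,a:c]=m[b:d,a:c];return o
up,lo=[],[]
for u in list(range(330,368))+list(range(390,410)):
    col=p[195:240,u].astype(int)
    s=(col.max(1)-col.min(1)); g=(s<40)&(col.min(1)>90)
    v=np.where(g)[0]+195
    # keep longest run
    runs=np.split(v,np.where(np.diff(v)>1)[0]+1); rn=max(runs,key=len)
    up.append((u,rn[0]-.5)); lo.append((u,rn[-1]+.5))
U=np.array([onz(im,u,v,.142)[:2] for u,v in up]);L=np.array([onz(im,u,v,.142)[:2] for u,v in lo])
for A in (U,L):
    f=np.polyfit(A[:,1],A[:,0],1); f=np.polyfit(A[:,1][abs(np.polyval(f,A[:,1])-A[:,0])<.003],A[:,0][abs(np.polyval(f,A[:,1])-A[:,0])<.003],1)
    print(f, np.polyval(f,[-.02,-.22]), np.std(np.polyval(f,A[:,1])-A[:,0]))
print('mouth edge',onz(im,310+113/6.9-.5,195+135/6.9-.5,.142),'flap outer',onz(im,310+78/6.9-.5,195+140/6.9,.126),'far end',onz(im,310+717/6.9-.5,195+170/6.9,.142))
for n,x in [('clampL',452),('clampR',505)]: print(n,onz(im,310+x/6.9-.5,195+140/6.9,.17))
print('knob',onz(im,310+493/6.9-.5,195+140/6.9-.5,.198))
q=lambda x,y,z:onz(im,190+x/9-.5,200+y/9-.5,z).round(4)
print('stand base', [q(x,y,.012) for x,y in [(588,285),(525,515),(98,403),(140,190)]])
print('nose tip',q(497,328,.106),'foot tail',q(163,285,.106))
print('grip top', [q(x,y,.184) for x,y in [(153,222),(245,240),(240,278),(150,260)]])
T=im['camera_from_world'];print(np.linalg.inv(T)[:3,3])
w=load('wrist0');print(w['mount'].round(3))
s=load('scene0');print(np.linalg.inv(s['camera_from_world'])[:3,3])
E
```

```text
Traceback (most recent call last):
TypeError: expected non-empty vector for x
```

```bash
python3 - <<'E'
from h import *
im=load('top0');p=im['pixels']
up,lo=[],[]
for u in list(range(330,368))+list(range(390,410)):
    col=p[195:240,u].astype(int)
    g=(col[:,1]-col[:,0]<14)&(col.max(1)-col.min(1)<40)&(col.min(1)>90)
    v=np.where(g)[0]+195
    rn=max(np.split(v,np.where(np.diff(v)>1)[0]+1),key=len)
    if not 8<=len(rn)<=16: continue
    up.append((u,rn[0]-.5)); lo.append((u,rn[-1]+.5))
print(len(up),up[::8],lo[::8])
for A in (up,lo):
    A=np.array([onz(im,u,v,.142)[:2] for u,v in A],np.float32)
    vx,vy,x0,y0=cv2.fitLine(A,cv2.DIST_HUBER,0,.001,.001).ravel()
    k=vx/vy; print('slope',k,'x at y=-.02,-.22',x0+k*(-.02-y0),x0+k*(-.22-y0))
print('mouth edge',onz(im,310+113/6.9-.5,195+135/6.9-.5,.142),'flap outer',onz(im,310+78/6.9-.5,195+140/6.9,.126),'far end',onz(im,310+717/6.9-.5,195+170/6.9,.142))
for n,x in [('clampL',452),('clampR',505)]: print(n,onz(im,310+x/6.9-.5,195+140/6.9,.17))
print('knob',onz(im,310+493/6.9-.5,195+140/6.9-.5,.198))
q=lambda x,y,z:onz(im,190+x/9-.5,200+y/9-.5,z).round(4)
print('stand base', [q(x,y,.012) for x,y in [(588,285),(525,515),(98,403),(140,190)]])
print('nose tip',q(497,328,.106),'foot tail',q(163,285,.106))
print('grip top', [q(x,y,.184) for x,y in [(153,222),(245,240),(240,278),(150,260)]])
T=im['camera_from_world'];print(np.linalg.inv(T)[:3,3])
w=load('wrist0');print(w['mount'].round(3))
s=load('scene0');print(np.linalg.inv(s['camera_from_world'])[:3,3])
E
```

```text
51 [(330, np.float64(208.5)), (338, np.float64(209.5)), (347, np.float64(209.5)), (357, np.float64(210.5)), (365, np.float64(210.5)), (397, np.float64(212.5)), (407, np.float64(213.5))] [(330, np.float64(220.5)), (338, np.float64(221.5)), (347, np.float64(221.5)), (357, np.float64(221.5)), (365, np.float64(222.5)), (397, np.float64(224.5)), (407, np.float64(225.5))]
slope 0.03209615 x at y=-.02,-.22 0.51732504 0.5109058
slope 0.02928684 x at y=-.02,-.22 0.4840262 0.47816882
mouth edge [0.50182648 0.00295557 0.142     ] flap outer [0.50018601 0.01500334 0.126     ] far end [ 0.49341603 -0.241661    0.142     ]
clampL [ 0.49857877 -0.12661175  0.17      ]
clampR [ 0.49918977 -0.14766885  0.17      ]
knob [ 0.49651379 -0.13594297  0.198     ]
stand base [array([0.4617, 0.199 , 0.012 ]), array([0.3849, 0.2173, 0.012 ]), array([0.4175, 0.3601, 0.012 ]), array([0.4889, 0.3495, 0.012 ])]
nose tip [0.4386 0.224  0.106 ] foot tail [0.4488 0.3279 0.106 ]
grip top [array([0.4599, 0.3215, 0.184 ]), array([0.4555, 0.2944, 0.184 ]), array([0.4443, 0.2953, 0.184 ]), array([0.4488, 0.3218, 0.184 ])]
[0.33109733 0.15944571 1.38676491]
[[ 0.001 -0.955 -0.297  0.075]
 [ 1.     0.001 -0.001  0.   ]
 [ 0.001 -0.297  0.955 -0.119]
 [ 0.     0.     0.     1.   ]]
[0.97305962 0.58515657 1.21525539]
```

```bash
cat >> h.py <<'E'
from scipy.spatial.transform import Rotation as Rn
def quat(hyaw,flip=True):
    hx=np.array([np.cos(hyaw),np.sin(hyaw),0]); x=-hx if flip else hx
    z=np.array([0,0,-1.]); return Rn.from_matrix(np.c_[x,np.cross(z,x),z]).as_quat()
def wristT(im): 
    p=r.current_tool_pos();q=r.current_ee_rot();T=np.eye(4);T[:3,:3]=Rn.from_quat(q).as_matrix();T[:3,3]=p
    return T@im['mount']
def wshot(n):
    p=r.current_tool_pos();q=r.current_ee_rot();im=optics.get_image('wrist')
    T=np.eye(4);T[:3,:3]=Rn.from_quat(q).as_matrix();T[:3,3]=p
    im['T']=T@im['mount']; save(n,im); np.save(n+'.npy',im,allow_pickle=True); return im
E
python3 - <<'E'
from h import *
for f in (True,False):
    for pos,yaw in [((.50,-.03,.3),-np.pi/2-.03),((.45,.29,.3),-np.pi/2-.19),((.497,-.1,.19),-np.pi/2-.03)]:
        print(f,r.inverse_kinematics(np.array(pos),quat(yaw,f)))
r.move_to(np.array([.50,-.02,.30]),quat(-np.pi/2-.0307,True))
wshot('w1')
r.move_to(np.array([.45,.29,.32]),quat(-np.pi/2-.19,True))
wshot('w2'); print(r.current_t(), r.current_contact_force())
E
```

```text
True [-1.52895064e-01  2.13408309e-01  1.71670227e+00 -4.44089210e-16
  1.21148207e+00 -1.22895064e-01]
True [ 4.85491217e-01  2.78829615e-01  1.63173836e+00 -4.44089210e-16
  1.23102468e+00  6.75491217e-01]
True [-2.90408317e-01  3.52825316e-01  1.82476058e+00 -4.44089210e-16
  9.64006755e-01 -2.60408317e-01]
False None
False [ 4.85491217e-01  2.78829615e-01  1.63173836e+00 -4.44089210e-16
  1.23102468e+00 -2.46610144e+00]
False None
3.6917 [-0.7170915   0.27568096  0.72648696]
```

View pics/w1.png

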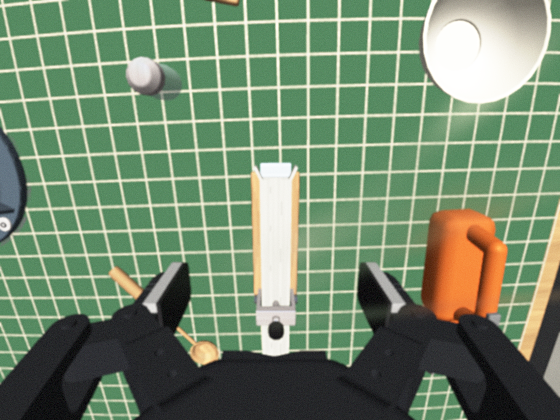

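View pics/w2.png

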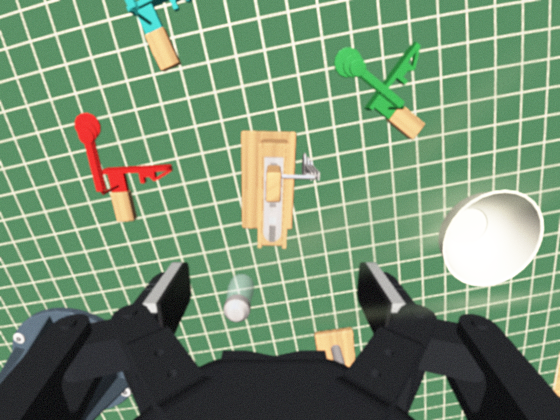

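```bash
python3 - <<'E'
from h import *
p=load('w1')['pixels'][:,:,::-1]
cv2.imwrite('pics/w1c.png',cv2.resize(p[155:340,235:320],None,fx=3.2*1.0,fy=3.2,interpolation=cv2.INTER_CUBIC))
cv2.imwrite('pics/w1c.png',cv2.resize(p[155:245,235:320],None,fx=6.5,fy=6.5,interpolation=cv2.INTER_CUBIC))
cv2.imwrite('pics/w1d.png',cv2.resize(p[275:355,235:320],None,fx=6.5,fy=6.5,interpolation=cv2.INTER_CUBIC))
p=load('w2')['pixels'][:,:,::-1]
cv2.imwrite('pics/w2c.png',cv2.resize(p[125:255,230:330],None,fx=4.6,fy=4.6,interpolation=cv2.INTER_CUBIC))
E
```

```text
(no output)
```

View pics/w1c.png

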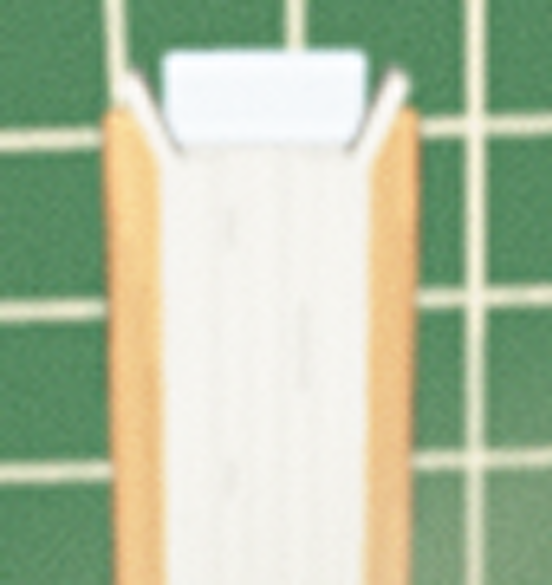

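View pics/w1d.png

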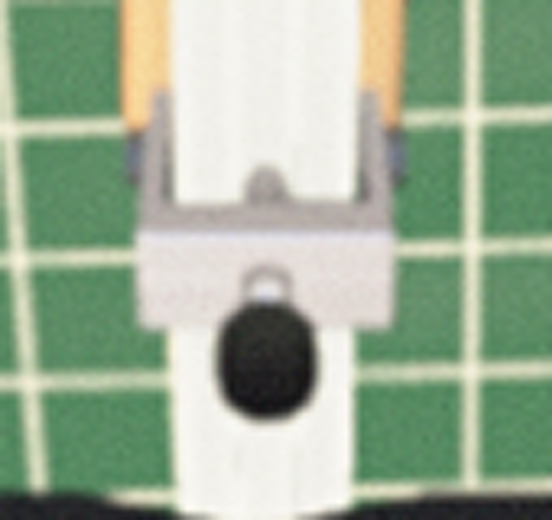

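View pics/w2c.png

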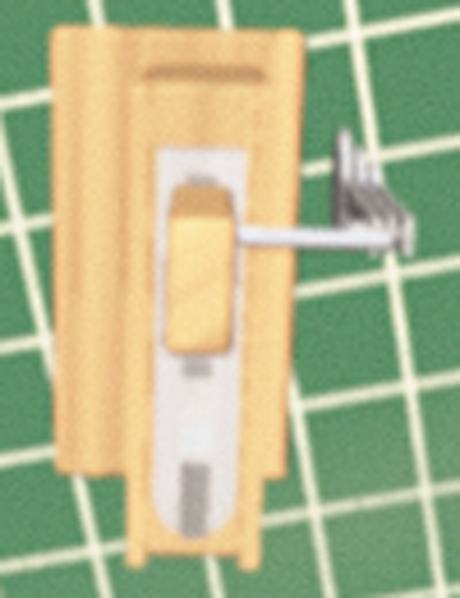

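```bash
python3 - <<'E'
from h import *
im=load('w1'); T=im['T']; s=load('scene0'); t=load('top0')
q=lambda x,y,z:onz(im,235+(x+.5)/6.5-.5,155+(y+.5)/6.5-.5,z,T).round(4)
for y,a,b in [(160,161,371),(360,163.5,368),(570,166,364)]:
    A,B=q(a,y,.142),q(b,y,.142); print('rail',A,B,(A+B)/2,np.linalg.norm(A-B))
q2=lambda x,y,z:onz(im,235+(x+.5)/6.5-.5,275+(y+.5)/6.5-.5,z,T).round(4)
A,B=q2(172,480,.142),q2(355,480,.142);print((A+B)/2,np.linalg.norm(A-B))
print('mouth edge',q(266,150,.142),'flap end',q(265,50,.122), 'clamp top y', q2(265,230,.175),q2(265,327,.175),'pin',q2(267,200,.145))
im=load('w2');T2=im['T']
q=lambda x,y,z:onz(im,230+(x+.5)/4.6-.5,125+(y+.5)/4.6-.5,z,T2).round(4)
for y,a,b in [(150,157,248),(325,154.5,244),(500,152,240)]:
    A,B=q(a,y,.106),q(b,y,.106);print('foot',(A+B)/2,np.linalg.norm(A-B))
print('nose',q(196,535,.106),'tail',q(202,148,.106))
print('grip',[q(*c,.184) for c in [(170,218),(236,216),(231,355),(166,350),(201,285)]])
d=lambda x,y:dep(im,230+(x+.5)/4.6-.5,125+(y+.5)/4.6-.5,T2).round(4)
print('depth grip',d(200,290),'foot',d(196,430), 'block',d(140,500))
# scene view: grip top corners of scene crop
qs=lambda x,y,z:onz(s,300+(x+.5)/8-.5,200+(y+.5)/8-.5,z).round(4)
print('scene grip top', [qs(*c,.184) for c in [(350,150),(408,205),(380,228),(325,175)]])
E
```

```text
rail [0.4863 0.0015 0.142 ] [0.5177 0.0006 0.142 ] [0.502   0.00105 0.142  ] 0.0314128954412038
rail [ 0.4852 -0.0297  0.142 ] [ 0.5168 -0.0307  0.142 ] [ 0.501  -0.0302  0.142 ] 0.031615818825391835
rail [ 0.484  -0.0648  0.142 ] [ 0.5157 -0.0658  0.142 ] [ 0.49985 -0.0653   0.142  ] 0.03171576894858461
[ 0.49555 -0.2026   0.142  ] 0.03351492204973776
mouth edge [0.502  0.0025 0.142 ] flap end [0.5023 0.0147 0.122 ] clamp top y [ 0.498  -0.1241  0.175 ] [ 0.4974 -0.1421  0.175 ] pin [ 0.498 -0.14   0.145]
foot [0.4568  0.32485 0.106  ] 0.02261260710311839
foot [0.44745 0.28105 0.106  ] 0.02310367936065596
foot [0.43745 0.23365 0.106  ] 0.023730571000294104
nose [0.4355 0.2236 0.106 ] tail [0.4567 0.3254 0.106 ]
grip [array([0.4499, 0.3222, 0.184 ]), array([0.4625, 0.3202, 0.184 ]), array([0.4565, 0.293 , 0.184 ]), array([0.444 , 0.2965, 0.184 ]), array([0.4533, 0.3081, 0.184 ])]
depth grip [0.4528 0.3068 0.1824] foot [0.4418 0.2559 0.1145] block [0.4222 0.235  0.102 ]
scene grip top [array([0.4459, 0.2963, 0.184 ]), array([0.4488, 0.3212, 0.184 ]), array([0.4607, 0.32  , 0.184 ]), array([0.4579, 0.2962, 0.184 ])]
```

```bash
cat >> h.py <<'E'
YH=-np.pi/2-.206; YR=-np.pi/2-.0315
G=np.array([.4532,.3080,.163])
E
python3 - <<'E'
from h import *
qh=quat(YH)
r.set_gripper(0.55,100)
r.move_to(G+[0,0,.06],qh)
f0=r.current_contact_force()
r.move_linear(G,qh,vel=.1)
print(r.current_tool_pos(),r.current_contact_force()-f0)
wshot('w3')
r.set_gripper(0.0,100); print(r.current_opening(),r.current_contact_force()-f0)
r.move_linear(G+[0,0,.02],qh,vel=.05)
print(r.current_contact_force()-f0,r.current_opening(),r.current_t())
wshot('w4'); im=optics.get_image('scene'); save('s4',im)
cv2.imwrite('pics/s4c.png',cv2.resize(im['pixels'][180:290,290:390,::-1],None,fx=5,fy=5,interpolation=cv2.INTER_CUBIC))
E
```

```text
[0.45360768 0.30818751 0.16382524] [ 0.3539794   0.17210597 -0.85756478]
0.1548162018929374 [-0.39948381 -0.39537378  5.31345786]
[ 0.93656036 -0.27440124 -2.05978599] 0.15568230625663604 6.3833
```

View pics/w4.png

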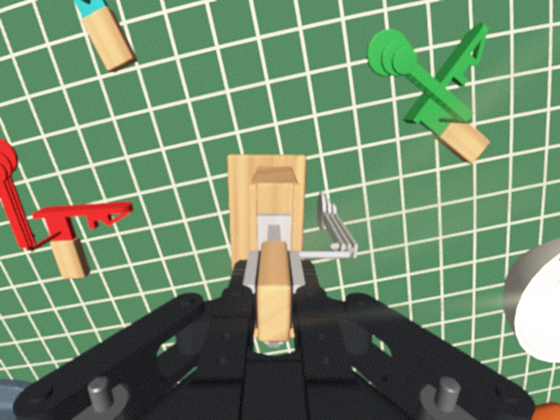

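View pics/s4c.png

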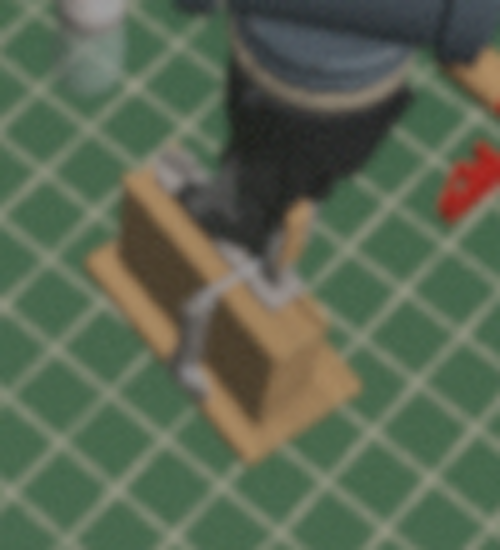

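```bash
cat >> h.py <<'E'
M=np.array([.5018,.0022,0]); u=np.array([np.cos(YR),np.sin(YR),0]); n=np.array([-np.sin(YR),np.cos(YR),0]) # n: rail y (left)
qr=quat(YR)
ZI=.163+.0315
def P(s,lat=0.,dz=0.): return M+u*(s-.086)+n*lat+[0,0,ZI+dz]
E
python3 - <<'E'
from h import *
r.sleep(.2);print(r.current_tool_pos()-G)
qh=quat(YH)
r.move_linear(G+[0,0,.10],qh,vel=.15)
r.move_linear(P(-.04,0,.06),qr,vel=.15)
r.move_linear(P(-.03,0,0),qr,vel=.1)
r.sleep(.3);print(r.current_tool_pos()-P(-.03),r.current_ee_rot()-qr)
f=np.array([r.current_contact_force() for _ in range(5)]);print(f)
print(r.current_torque(),r.current_t())
wshot('w5')
for k in('scene','top'):
    im=optics.get_image(k);save(k+'5',im);np.save(k+'5.npy',im,allow_pickle=True)
    p=im['pixels'][:,:,::-1]
    c=p[180:240,270:350] if k=='top' else p[140:220,200:300]
    cv2.imwrite(f'pics/{k}5c.png',cv2.resize(c,None,fx=7,fy=7,interpolation=cv2.INTER_CUBIC))
E
```

```text
[-8.54643841e-05 -4.79391426e-05  1.97813738e-02]
[1.56633222e-04 7.07885772e-05 3.82416695e-04] [-3.26934818e-05  3.36486504e-05  2.85038878e-04  2.08665639e-04]
[[-0.69786999 -1.58293555 -2.27584266]
 [-0.69786999 -1.58293555 -2.27584266]
 [-0.69786999 -1.58293555 -2.27584266]
 [-0.69786999 -1.58293555 -2.27584266]
 [-0.69786999 -1.58293555 -2.27584266]]
[ 0.03341886  0.05985577 -0.01122527] 9.825
```

View pics/w5.png

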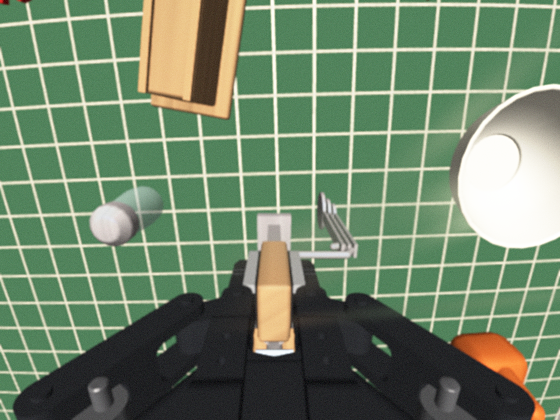

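View pics/scene5c.png

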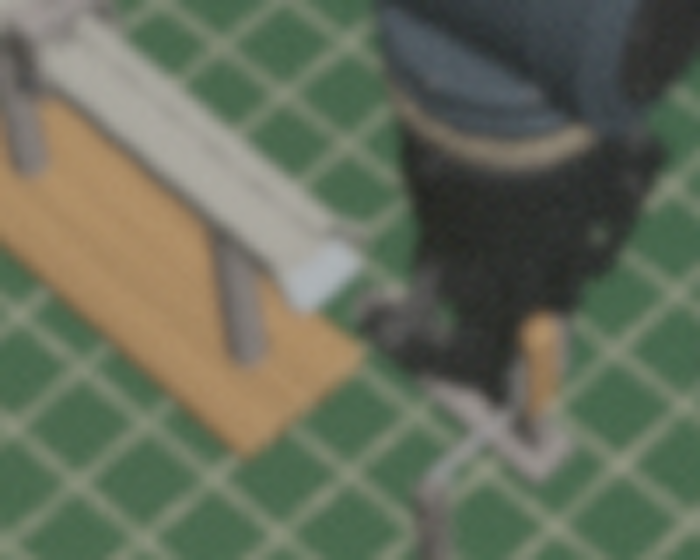

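View pics/top5c.png

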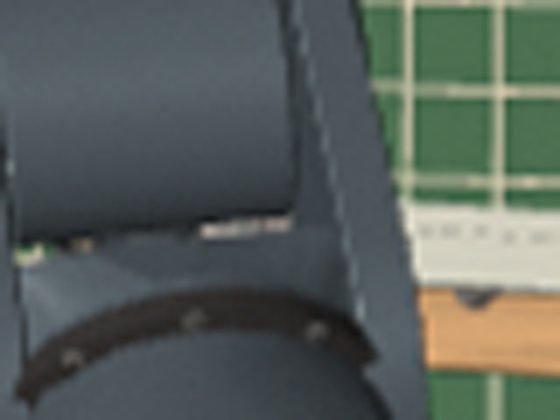

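```bash
python3 - <<'E'
from h import *
im=load('w5');p=im['pixels'][:,:,::-1]
cv2.imwrite('pics/w5c.png',cv2.resize(p[205:250,240:310],None,fx=9,fy=9,interpolation=cv2.INTER_CUBIC))
for v in (217,222,228,232):
    print(v,[tuple(c) for c in p[v,252:298:1].astype(int).mean(1,keepdims=True).astype(int)][:0])
    g=p[v].astype(int); k=[x for x in range(250,300) if abs(g[x,1]-g[x,2])<20 and g[x].min()>110]
    a,b=k[0]-.5,k[-1]+.5; A,B=onz(im,a,v,.1375,im['T']),onz(im,b,v,.1375,im['T']); c=(A+B)/2-M
    print(a,b,np.linalg.norm(A-B),'lat',c@n,'s',c@u)
E
```

```text
217 []
256.5 291.5 0.02255266837047292 lat -4.576187289227178e-05 s -0.13254861159007175
222 []
256.5 291.5 0.022675814371731242 lat -4.1941400250110586e-05 s -0.12913559163218952
228 []
256.5 290.5 0.02217376042993226 lat -0.00036348422552732426 s -0.12498993999111548
232 []
256.5 290.5 0.022272652339840257 lat -0.0003617999355755004 s -0.12219530491676177
```

View pics/w5c.png

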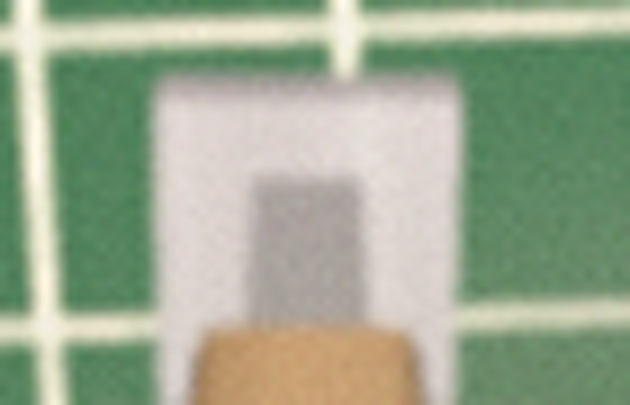

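```bash
cat >> h.py <<'E'
import json
def Fr(f0):
    f=r.current_contact_force()-f0; return np.array([f@u,f@n,f[2]])
def creep(s0,s1,step,lat,dz,f0,lim=12,vel=.05,kl=.00012,kz=.00012,yaw=0.,every=3,pinstop=None):
    s=s0;k=0
    while s<s1-1e-6:
        s=min(s+step,s1); r.move_linear(P(s,lat,dz),quat(YR+yaw),vel=vel); F=Fr(f0)
        if abs(F[1])>1.5: lat+=np.clip(kl*F[1],-.0005,.0005)
        if abs(F[2])>1.5: dz+=np.clip(kz*F[2],-.0005,.0005)
        k+=1
        if k%every==0 or abs(F).max()>lim: print(f's {s*1e3:.1f} lat {lat*1e3:.2f} dz {dz*1e3:.2f} F',F.round(1),'tq',r.current_torque().round(2),'t',round(r.current_t(),1),flush=True)
        if abs(F[0])>lim or np.linalg.norm(F)>lim+6: print('STOP');break
    json.dump([s,lat,dz,list(f0)],open('st.json','w')); return s,lat,dz
E
python3 - <<'E'
from h import *
f0=r.current_contact_force()
creep(-.03,.05,.003,0.,0.,f0,lim=9)
E
```

```text
s -21.0 lat 0.00 dz -0.20 F [-0.   0.1 -1.7] tq [ 0.01 -0.03 -0.05] t 10.7
s -12.0 lat 0.00 dz -0.20 F [-0.1  1.3  0.3] tq [ 0.08  0.   -0.03] t 11.5
s -3.0 lat 0.00 dz -0.20 F [ 1.5  0.  -0.4] tq [0.04 0.05 0.  ] t 12.2
s 6.0 lat 0.00 dz -0.38 F [ 0.6 -0.3  0.2] tq [0.04 0.   0.02] t 13.0
s 15.0 lat 0.00 dz -0.38 F [ 0.6  0.3 -0.9] tq [-0.    0.04 -0.03] t 13.7
s 24.0 lat 0.00 dz -0.38 F [0.6 0.1 0.4] tq [ 0.01 -0.02 -0.01] t 14.5
s 33.0 lat 0.00 dz -0.38 F [0.7 0.9 0.4] tq [ 0.03 -0.05  0.04] t 15.2
s 42.0 lat 0.00 dz -0.38 F [ 1.   1.3 -0.2] tq [0.04 0.03 0.01] t 16.0
s 50.0 lat 0.00 dz -0.38 F [ 0.9  0.2 -0. ] tq [ 0.02 -0.03  0.01] t 16.7
```

```bash
python3 - <<'E'
from h import *
im=optics.get_image('scene');p=im['pixels'][:,:,::-1]
cv2.imwrite('pics/s6c.png',cv2.resize(p[110:220,180:290],None,fx=6,fy=6,interpolation=cv2.INTER_CUBIC))
E
```

```text
(no output)
```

View pics/s6c.png

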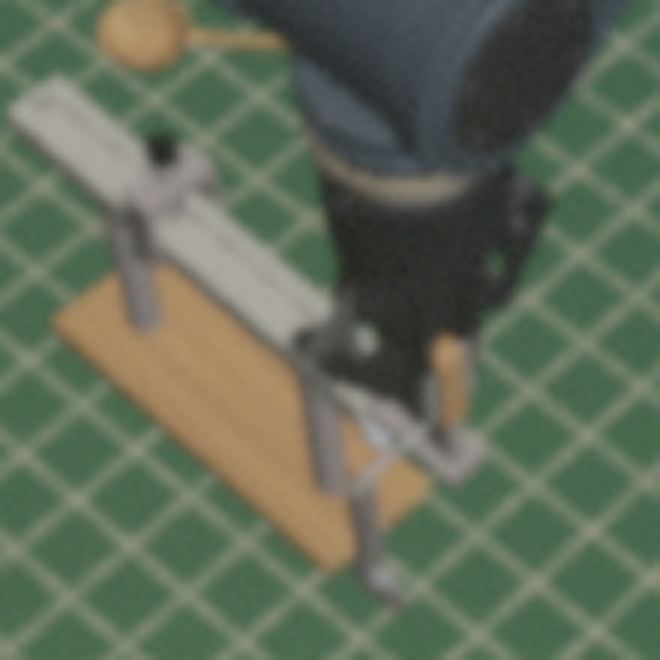

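```bash
python3 - <<'E'
from h import *
s,lat,dz,f0=json.load(open('st.json'))
s,lat,dz=creep(s,.122,.004,lat,dz,np.array(f0),lim=8,every=5)
if s>.12: creep(s,.152,.002,lat,dz,np.array(f0),lim=12,every=1,kz=0)
E
```

```text
s 70.0 lat 0.00 dz -0.38 F [ 0.4  0.2 -0.3] tq [ 0.02  0.02 -0.02] t 18.0
s 90.0 lat 0.00 dz -0.38 F [ 0.4 -0.2 -0.7] tq [ 0.04  0.02 -0.01] t 19.3
s 110.0 lat 0.00 dz -0.38 F [ 1.5 -0.6 -0.5] tq [ 0.06 -0.    0.06] t 20.5
s 124.0 lat 0.00 dz -0.38 F [ 1.   0.3 -0. ] tq [0.02 0.02 0.01] t 21.5
s 126.0 lat 0.00 dz -0.38 F [ 0.7  0.1 -0.7] tq [0.07 0.05 0.01] t 21.8
s 128.0 lat 0.00 dz -0.38 F [ 0.1  0.5 -0.2] tq [ 0.11 -0.04 -0.03] t 22.0
s 130.0 lat 0.00 dz -0.38 F [-0.3  0.9 -0. ] tq [ 0.03 -0.05 -0.01] t 22.3
s 132.0 lat 0.00 dz -0.38 F [ 1.2  0.1 -0.6] tq [0.08 0.02 0.01] t 22.5
s 134.0 lat 0.00 dz -0.38 F [ 0.8  0.1 -0.7] tq [ 0.08 -0.04 -0.01] t 22.8
s 136.0 lat 0.00 dz -0.38 F [ 1.2 -0.4 -0.7] tq [ 0.02 -0.01  0.03] t 23.0
s 138.0 lat 0.00 dz -0.38 F [ 0.6  0.6 -0.5] tq [ 0.07  0.04 -0.02] t 23.3
s 140.0 lat 0.00 dz -0.38 F [ 1.   0.6 -0.9] tq [ 0.08 -0.03 -0.01] t 23.5
s 142.0 lat 0.00 dz -0.38 F [1.5 0.8 0.4] tq [ 0.05  0.   -0.02] t 23.8
s 144.0 lat 0.00 dz -0.38 F [-0.2  0.3 -1.7] tq [ 0.17 -0.06 -0.01] t 24.0
s 146.0 lat 0.00 dz -0.38 F [ 0.   0.6 -2.6] tq [0.22 0.08 0.04] t 24.3
s 148.0 lat 0.00 dz -0.38 F [ 1.7  1.2 -3.4] tq [ 0.32  0.09 -0.05] t 24.5
s 150.0 lat 0.00 dz -0.38 F [ 0.5  0.3 -3.2] tq [ 0.25  0.01 -0.04] t 24.8
s 152.0 lat 0.00 dz -0.38 F [ 0.9 -0.2 -3.1] tq [ 0.22  0.07 -0.01] t 25.0
```

```bash
python3 - <<'E'
from h import *
s,lat,dz,f0=json.load(open('st.json'))
s,lat,dz=creep(s,.164,.002,lat,dz,np.array(f0),lim=12,every=1,kz=0)
if s>.163: creep(s,.195,.001,lat,dz,np.array(f0),lim=9,every=1,kz=0)
E
```

```text
s 154.0 lat 0.00 dz -0.38 F [ 1.3  0.7 -3.4] tq [ 0.29  0.06 -0.04] t 25.3
s 156.0 lat 0.00 dz -0.38 F [ 0.8 -0.3 -3.3] tq [0.33 0.13 0.01] t 25.5
s 158.0 lat 0.00 dz -0.38 F [ 1.7 -0.7 -3.1] tq [ 0.28  0.08 -0.01] t 25.8
s 160.0 lat 0.00 dz -0.38 F [ 0.3 -0.1 -3.8] tq [0.42 0.05 0.01] t 26.0
s 162.0 lat 0.00 dz -0.38 F [-0.2 -0.  -3.1] tq [ 0.41  0.07 -0.04] t 26.3
s 164.0 lat 0.00 dz -0.38 F [ 0.6  0.3 -4.4] tq [ 0.36  0.1  -0.06] t 26.5
s 165.0 lat 0.00 dz -0.38 F [-0.7  1.3 -3.5] tq [ 0.64  0.04 -0.01] t 26.8
s 166.0 lat 0.00 dz -0.38 F [-0.9 -0.2 -3.2] tq [ 0.47  0.04 -0.04] t 27.0
s 167.0 lat 0.00 dz -0.38 F [ 1.5  0.7 -3.6] tq [ 0.01  0.04 -0.01] t 27.3
s 168.0 lat 0.00 dz -0.38 F [ 2.5  0.2 -3.9] tq [-0.02  0.05 -0.01] t 27.5
s 169.0 lat 0.00 dz -0.38 F [ 0.9 -0.  -3.9] tq [ 0.1  -0.03  0.01] t 27.8
s 170.0 lat 0.00 dz -0.38 F [ 1.5 -0.5 -4.6] tq [ 0.09 -0.01  0.02] t 28.0
s 171.0 lat 0.00 dz -0.38 F [ 3.2  0.5 -3.4] tq [-0.2   0.03  0.02] t 28.3
s 172.0 lat 0.00 dz -0.38 F [ 2.8  0.1 -2.1] tq [-0.1  -0.03 -0.03] t 28.5
s 173.0 lat 0.00 dz -0.38 F [17.3  0.5 -2.9] tq [-3.14  0.14  0.02] t 28.8
STOP
```

```bash
python3 - <<'E'
from h import *
s,lat,dz,f0=json.load(open('st.json'))
for i in range(3):
    print(Fr(np.array(f0)).round(1),r.current_torque().round(2),(r.current_tool_pos()-P(s,lat,dz)).round(5),r.current_opening(),r.current_t()); r.sleep(.1)
im=optics.get_image('scene');p=im['pixels'][:,:,::-1]
cv2.imwrite('pics/s7c.png',cv2.resize(p[90:210,160:290],None,fx=5.5,fy=5.5,interpolation=cv2.INTER_CUBIC))
wshot('w7')
E
```

```text
[17.3  0.5 -2.9] [-3.14  0.14  0.02] [ 0.00036 -0.00196  0.00036] 0.15138183977308325 28.775
[18.4  0.8 -3.7] [-3.33  0.06 -0.04] [ 0.00055 -0.00222  0.0005 ] 0.15211793570315263 28.875
[18.   0.9 -3.3] [-3.38 -0.05  0.07] [ 0.00064 -0.00237  0.00056] 0.15118320179087263 28.975
```

View pics/s7c.png

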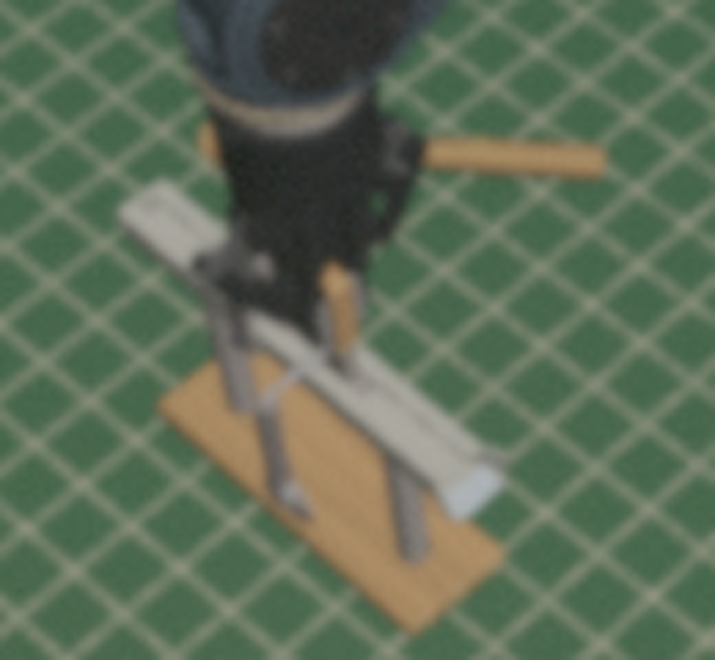

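View pics/w7.png

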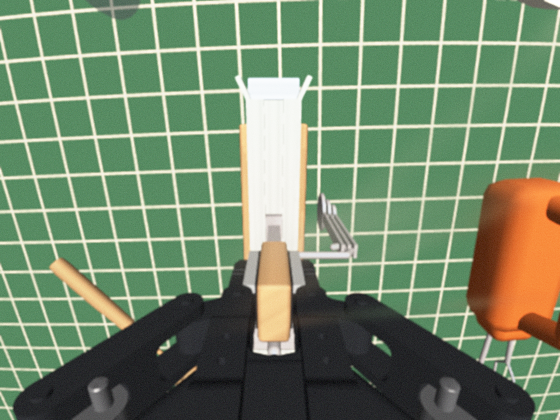

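```bash
python3 - <<'E'
from h import *
s,lat,dz,f0=json.load(open('st.json'));f0=np.array(f0)
for k in range(3):
    s+=.0007; r.move_linear(P(s,lat,dz),qr,vel=.05); 
    e=r.current_tool_pos()-P(s,lat,dz)
    F=Fr(f0); print(round(s*1e3,1),F.round(1),r.current_torque().round(2),'err u,n,z mm',(np.array([e@u,e@n,e[2]])*1e3).round(2),r.current_t())
    if F[0]>21 or F[0]<4: break
json.dump([s,lat,dz,list(f0)],open('st.json','w'))
E
```

```text
173.7 [10.3  2.2 -2.9] [-1.7  -0.12  0.06] err u,n,z mm [1.29 0.58 0.39] 29.425
174.4 [ 6.6  1.5 -3.4] [-1.04 -0.18  0.09] err u,n,z mm [0.83 0.57 0.35] 29.675
175.1 [ 6.9  1.4 -4.1] [-0.81 -0.13  0.06] err u,n,z mm [0.36 0.21 0.16] 29.925
```

```bash
python3 - <<'E'
from h import *
s,lat,dz,f0=json.load(open('st.json'));f0=np.array(f0)
for k in range(9):
    s+=.0006; r.move_linear(P(s,lat,dz),qr,vel=.05); 
    e=r.current_tool_pos()-P(s,lat,dz)
    F=Fr(f0); print(round(s*1e3,1),F.round(1),r.current_torque().round(2),'err u,n,z mm',(np.array([e@u,e@n,e[2]])*1e3).round(2),r.current_t())
    if F[0]>15 or F[0]<-5: break
json.dump([s,lat,dz,list(f0)],open('st.json','w'))
im=wshot('w8')
s_=optics.get_image('scene');np.save('scene8.npy',s_,allow_pickle=True);save('scene8',s_)
E
```

```text
175.7 [ 3.9  1.2 -2.8] [-0.57 -0.13  0.05] err u,n,z mm [-0.01  0.02  0.01] 30.175
176.3 [ 5.4 -0.5 -3.3] [-0.65  0.23 -0.06] err u,n,z mm [ 0.06 -0.35 -0.15] 30.425
176.9 [ 5.1  0.7 -3.7] [-0.51 -0.03  0.  ] err u,n,z mm [0.07 0.13 0.05] 30.675
177.5 [ 2.6  0.9 -3.3] [-0.23 -0.09 -0.01] err u,n,z mm [-0.03  0.04  0.02] 30.925
178.1 [ 0.5  0.2 -2.5] [ 0.12 -0.03 -0.04] err u,n,z mm [-0.13 -0.03 -0.02] 31.175
178.7 [-0.2  0.6 -3.2] [0.39 0.   0.  ] err u,n,z mm [-0.12 -0.08 -0.06] 31.425
179.3 [-0.6 -0.3 -3.2] [0.34 0.05 0.04] err u,n,z mm [-0.02 -0.06 -0.03] 31.675
179.9 [ 0.7  0.4 -2.6] [0.27 0.04 0.01] err u,n,z mm [ 0.06 -0.02  0.01] 31.925
180.5 [ 0.   0.8 -3.3] [ 0.31  0.04 -0.04] err u,n,z mm [ 0.06 -0.    0.01] 32.175
```

```bash
python3 - <<'E'
from h import *
s,lat,dz,f0=json.load(open('st.json'));f0=np.array(f0)
for k in range(10):
    s+=.0005; r.move_linear(P(s,lat,dz),qr,vel=.05); 
    e=r.current_tool_pos()-P(s,lat,dz)
    F=Fr(f0); print(round(s*1e3,1),F.round(1),r.current_torque().round(2),'err u mm',round(e@u*1e3,2),r.current_t())
    if F[0]>10 or F[0]<-4.5: break
json.dump([s,lat,dz,list(f0)],open('st.json','w'))
s_=optics.get_image('scene');np.save('scene8.npy',s_,allow_pickle=True);save('scene8',s_)
p=s_['pixels'][:,:,::-1];cv2.imwrite('pics/s8c.png',cv2.resize(p[80:180,165:265],None,fx=6,fy=6,interpolation=cv2.INTER_CUBIC))
E
```

```text
181.0 [-0.7 -0.4 -4.3] [0.36 0.05 0.03] err u mm 0.03 32.525
181.5 [-2.3  0.7 -3.1] [ 0.7 -0.1 -0. ] err u mm -0.11 32.775
182.0 [-4.1  1.2 -3.9] [ 1.22 -0.14  0.05] err u mm -0.37 33.025
182.5 [-6.5  0.5 -1.9] [ 1.6  -0.14  0.11] err u mm -0.64 33.275
```

View pics/s8c.png

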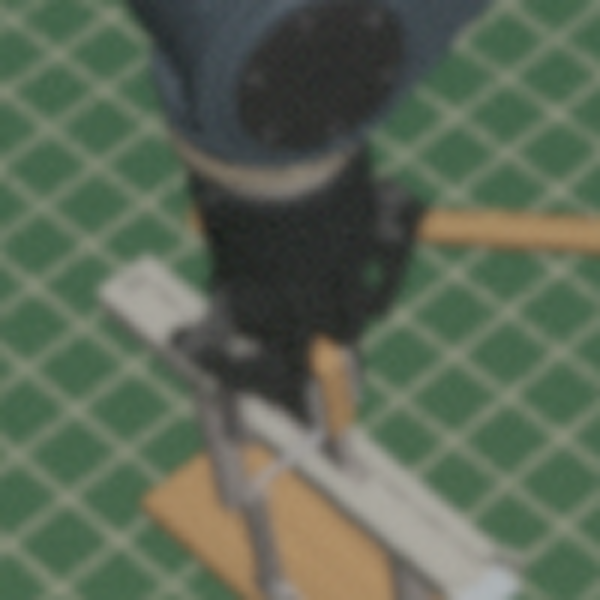

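```bash
python3 - <<'E'
from h import *
s,lat,dz,f0=json.load(open('st.json'));f0=np.array(f0)
s=.1806; r.move_linear(P(s,lat,dz),qr,vel=.05); print(Fr(f0).round(1))
for k in range(4):
    dz-=.0003; r.move_linear(P(s,lat,dz),qr,vel=.05); F=Fr(f0); print(round(dz*1e3,2),F.round(1))
    if F[2]>1: break
r.set_gripper(0.45); print(r.current_opening(),r.current_contact_force(),f0)
wshot('w9')
r.move_linear(P(s,lat,dz)+[0,0,.08],qr,vel=.08); print(r.current_contact_force())
wshot('w10')
r.move_linear(P(s,lat,dz)+[0,.0,.16]-u*.12,qr,vel=.15)
wshot('w11')
s_=optics.get_image('scene');np.save('scene11.npy',s_,allow_pickle=True);save('scene11',s_)
p=s_['pixels'][:,:,::-1];cv2.imwrite('pics/s11c.png',cv2.resize(p[80:200,165:285],None,fx=5,fy=5,interpolation=cv2.INTER_CUBIC))
p=load('w11')['pixels'][:,:,::-1]; print(r.current_t())
E
```

```text
[-0.5  0.7 -2.9]
-0.68 [ 0.1  0.4 -3.3]
-0.98 [-0.5 -0.8 -0.5]
-1.28 [-1.  -2.   5.1]
0.4495171358407186 [ 0.25282882 -0.73663588  0.00509459] [-0.48310161  0.78159926 -1.20442866]
[ 0.06636555 -0.12298135 -0.20185499]
37.15
```

View pics/s11c.png

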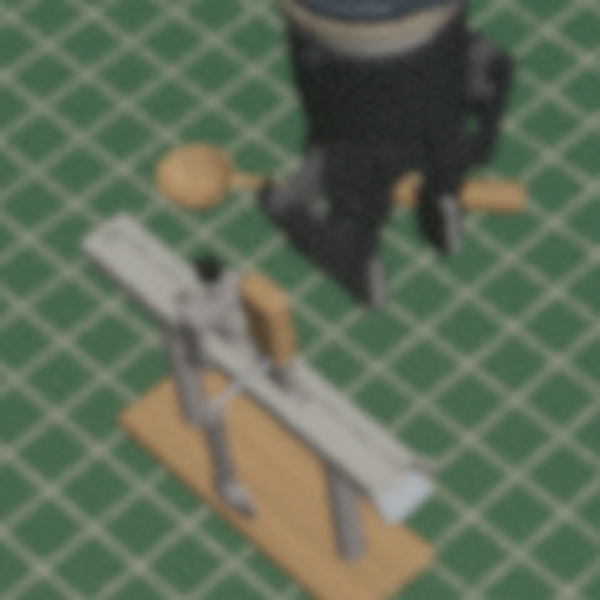

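View pics/w10.png

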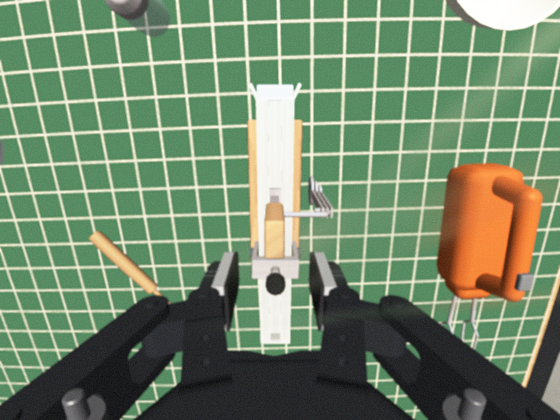

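View pics/w11.png

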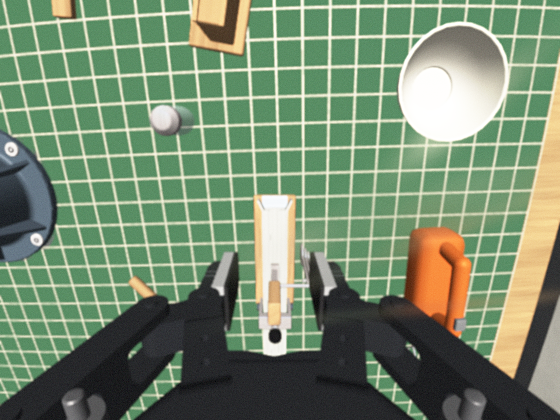

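```bash
python3 - <<'E'
from h import *
im=load('w10');T=im['T'];p=im['pixels'][:,:,::-1]
cv2.imwrite('pics/w10c.png',cv2.resize(p[185:305,235:335],None,fx=5,fy=5,interpolation=cv2.INTER_CUBIC))
f=lambda P_:(((P_-M)@u*1e3).round(1),((P_-M)@n*1e3).round(1),(P_[2]*1e3).round(1))
for v in list(range(218,276,3)): print(v,f(dep(im,264,v,T)) if 0 else f(dep(im,275,v,T)), f(dep(im,258,v,T)))
E
```

```text
218 (np.float64(82.1), np.float64(0.2), np.float64(205.3)) (np.float64(103.8), np.float64(-15.2), np.float64(141.0))
221 (np.float64(81.9), np.float64(0.2), np.float64(212.2)) (np.float64(107.0), np.float64(-15.3), np.float64(140.1))
224 (np.float64(84.2), np.float64(0.2), np.float64(211.5)) (np.float64(109.9), np.float64(-15.3), np.float64(140.1))
227 (np.float64(86.1), np.float64(0.2), np.float64(212.2)) (np.float64(112.7), np.float64(-15.3), np.float64(140.7))
230 (np.float64(88.1), np.float64(0.2), np.float64(212.6)) (np.float64(165.5), np.float64(-23.0), np.float64(10.3))
233 (np.float64(90.4), np.float64(0.2), np.float64(212.1)) (np.float64(169.5), np.float64(-23.0), np.float64(11.7))
236 (np.float64(92.5), np.float64(0.2), np.float64(212.3)) (np.float64(174.5), np.float64(-23.2), np.float64(10.6))
239 (np.float64(94.3), np.float64(0.2), np.float64(213.1)) (np.float64(179.3), np.float64(-23.3), np.float64(10.1))
242 (np.float64(96.9), np.float64(0.2), np.float64(212.1)) (np.float64(132.9), np.float64(-16.3), np.float64(128.7))
245 (np.float64(99.2), np.float64(0.2), np.float64(
[... 545 characters left out ...]
.float64(132.8), np.float64(0.4), np.float64(167.7)) (np.float64(133.3), np.float64(-14.3), np.float64(166.7))
263 (np.float64(136.1), np.float64(0.4), np.float64(166.9)) (np.float64(135.4), np.float64(-14.2), np.float64(168.3))
266 (np.float64(136.9), np.float64(0.4), np.float64(170.8)) (np.float64(138.3), np.float64(-14.3), np.float64(168.3))
269 (np.float64(137.4), np.float64(0.4), np.float64(175.2)) (np.float64(141.4), np.float64(-14.3), np.float64(167.9))
272 (np.float64(133.9), np.float64(0.3), np.float64(186.5)) (np.float64(144.7), np.float64(-14.4), np.float64(167.1))
275 (np.float64(133.5), np.float64(0.3), np.float64(192.0)) (np.float64(147.5), np.float64(-14.4), np.float64(167.5))
```

View pics/w10c.png

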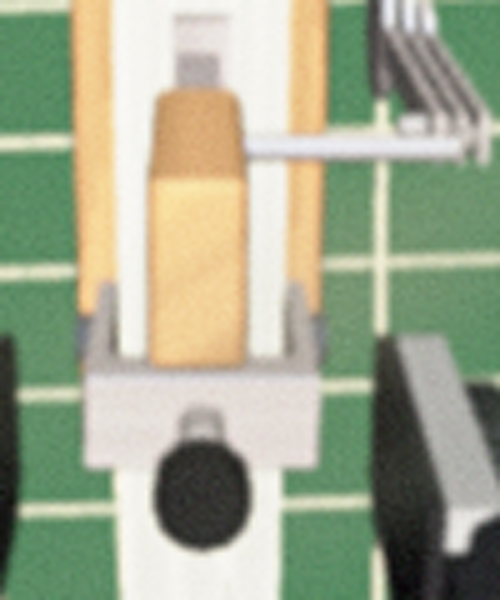

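```bash
python3 - <<'E'
from h import *
r.sleep(.3);print(r.current_t(),r.current_contact_force());r.hand_in()
E
```

```text
37.45 [-0.94801266  0.31150508  0.51586537]
the job is handed in; nothing more can be done
```

I lifted the hanger off its stand, slid it nose first into the rail until the spring pin dropped into the notch, let go, backed clear and handed in at 37.5 s. I have no direct reading of the pin's lift; that it is seated rests on force and position.

**Feel along the rail:**
- The pin touched the ramp with the nose 143 mm in from the mouth.
- It crossed the hump at about 171 mm, and the resistance then changed to a pull inwards.
- It moved freely over the notch floor from about 178 to 181 mm.
- It met the rear wall at about 181.5 mm, where I pushed with about 6.5 N. I then backed off a little, lowered the foot onto the channel floor (about 5 N) and released.

**Check after release:** In the wrist picture the grip block's centre is about 46 mm behind the clamp's centre. That puts the pin at hanger x of about 14 mm, inside the notch and close to its rear wall. The hanger stands upright on the rail line. The shaker, bowl, mixer and wooden spoon looked undisturbed in the pictures, but I did not measure them again.

**Unexplained:** Just past the hump the reading jumped to about 18 N along the rail. It pulled inwards, which the spring alone should not do. It stayed under the 25 N limit and faded as I moved forward with it.

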